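Roll the brown porcelain spool up the gutter into its recess

TASK

Two porcelain spools lie at the bottom of a sloped two-lane gutter on the bench. With the fingertips, gently roll the brown one up its lane until it drops into the recess in front of the blue end board and stays there by itself, then take the hand away. Only push it - do not pinch, lift or flick it, or let it race back down - and leave the white spool and everything else on the bench as they are.

Things in the scene. Friction and masses are not known exactly. Their poses are not given: they have to be found in the camera images.
- gutter: Fixed wooden gutter, two lanes, 300 x 188 mm, tilted 0.14 rad. Origin: middle of the floor's upper face (55 mm above the bench). x runs uphill along the lanes, y across, z square to the floor. Lane centre lines at y = +45 and -45 mm, each 82 mm wide between walls 8 mm thick and 16 mm high. A 10 mm high lip at x = -162 to -150 mm closes the low end; the floor ends at x = 75 mm, at the recess.
- recess (a point): Middle of the recess floor (dark rubber, across both lanes, 5 mm below the gutter floor), at gutter x = 94, y = 0, z = -5 mm; axes as the gutter's. From the step at gutter x = 75 mm it runs to the blue end board (face at x = 126 mm, top 36 mm above the gutter floor). A spool in it is held by the step: centre at gutter x = 92 to 96 mm, z = 25 mm.
- brown_spool: Dark brown glazed, slippery porcelain spool: 60 mm diameter, 75 mm long, a groove 16 mm wide and 6 mm deep about its middle, 0.2 to 0.42 kg. It lies across either lane against the low lip: centre at gutter x = -128, z = 30 mm. Origin at its centre, y along its length; x and z turn as it rolls. It rolls freely and runs back to the lip if let go below the step.
- white_spool: The white porcelain spool, same shape and size, at rest against the low lip of the other lane. Origin at its centre, y along its length. It stays where it is.
- teal_bell: Bystander: dark teal glass bell-shaped insulator near the upper end of the gutter, standing upright, 104 mm tall, 72 mm across at the foot; origin at the centre of its underside, z up; leave it alone
- aqua_bell: Bystander: pale aqua glass bell-shaped insulator beside the gutter on the side away from the robot, standing upright, 104 mm tall, 72 mm across at the foot; origin at the centre of its underside, z up; leave it alone
- blue_bell: Bystander: cobalt blue glass bell-shaped insulator beside the gutter on the robot's side, standing upright, 104 mm tall, 72 mm across at the foot; origin at the centre of its underside, z up; leave it alone
- jar: Bystander: glass jar with a red cap, 70 mm diameter, 90 mm tall; origin at the centre of its underside
- brush: Bystander: hand brush lying on the bench; origin on its underside
- driver: Bystander: screwdriver lying on the bench; origin on its underside
Things that resemble listed ones, but are neither listed nor needed, are in the scene too. What is shaped like the brown_spool but yellow is not meant.

How it is judged:
At the end, for the whole second after the job is handed in: The brown spool lies at rest (slower than 20 mm/s) down in the recess: its centre 86 to 101 mm along the gutter's x and less than 29 mm above the gutter floor. The white spool is still at the low lip (centre below x = -110 mm) (x of brown_spool in the frame of gutter between 0.086 and 0.101 m and z of brown_spool in the frame of gutter below 0.029 m and linear speed of brown_spool below 0.02 m/s and x of white_spool in the frame of gutter below -0.11 m); the robot touches nothing.
It fails at once if the brown spool is lifted: its centre more than 42 mm above the gutter floor (12 mm clear of it) (z of brown_spool in the frame of gutter above 0.042 m).
It fails at once if the brown spool is flicked or runs away: faster than 0.45 m/s (linear speed of brown_spool above 0.45 m/s).
It fails at once if the brown spool is pinched or shoved hard: more than 20 N between the robot and it (contact force between any of the fingers, the arm and brown_spool above 20 N).
It fails at once if the white spool is moved more than 15 mm (distance of white_spool from where it was at the start of the episode above 0.015 m).
It fails at once if another thing on the bench is moved more than 25 mm (distance of any of teal_bell, aqua_bell, blue_bell, jar, brush, driver from where it was at the start of the episode above 0.025 m).
It also fails if it takes over 42 s, if anything falls off the work surface, if the arm or the gripper's body presses on something with over 40 N, if the wrist force passes 120 N, or if a joint passes its speed limit or range.

ROBOT

A 6-joint arm with a two-finger parallel gripper is mounted at the origin on the work surface. World frame = base frame: x ahead of the robot, y to its left, z up, the work surface at z = 0. Lengths are in m, angles in rad, forces in N, time in s.
With the tool pointing down it reaches from about 0.325 to 1 m from the base axis. Payload 5.1 kg.
Tool frame: the origin (TCP) lies between the finger pads; the fingertips stand 14 mm ahead of it and the grasp point (between the pads) lies 5 mm behind it; z points along the fingers, y is the line along which they close (so a half turn about z gives the same grasp; the last joint's range is limited). The gripper opens to 85 mm and grips with 20 to 120 N. Pads are 22 mm wide; open, the fingers measure 114 mm over their backs; the gripper's body (76 mm by 85 mm) begins 54 mm behind the grasp point. The pads swing forward as they close: fully open they stand 13 mm farther back than shut.
Start: joints at [1.1, 0.124, 1.65, -0, 1.367, -0.083], TCP at [0.246, 0.602, 0.245] pointing down, gripper open.
Joint ranges: [-2.61, 2.61], [-1.02, 2.33], [0.03, 2.71], [-1.35, 4.49], [0.32, 2.68], [-2.91, 2.91]. Speed limits (rad/s): [2.57, 2.57, 3.14, 3.14, 3.14, 3.14].

INTERFACE

Orientations are given as a 3x3 rotation matrix whose columns are the frame's x, y, z axes.
In Python, from station import arm gives the robot as it stands. The module is installed in compiled form; this text tells all that it offers.
- The arm moves only by the shell command python3 -m inch 'ROWS' [FORCE]. ROWS is JSON, a list that holds one entry, the list of rows, each a list of 7 numbers: the finger opening in cm, from 0 to 8.54, then the shift along the world's x, y, z in cm, then the turn, a rotation vector about the world's x, y, z in degrees. A call has 1 to 10 rows; each row is the pose to reach, as a shift and turn from the pose commanded when the call began; what a row does not reach only later rows make up. A row lasts 1/8 s, in which the tool goes at most 62.5 mm and 10.7 degrees, less where a joint would pass 70% of its speed; a pose out of reach is approached as far as the arm can. A call with a gripper value outside its range is refused whole. The fingers move at their own pace and stop on an object; FORCE is the grip in N (left out, the last holds). Time passes only in rows, so rows that repeat a pose let the fingers close. It gives the time, the measured TCP pose, the force, the opening and the grip force at its end, in the units of the state.
- arm.observe(): the state, without advancing time (a new reading comes with each control period).
- arm.capture(name): name is "scene" or "top" or "wrist"; returns the picture (384x512x3 uint8, blue, green, red); there is no depth.
- arm.camera_info(name): a dict with "fx", "fy", "cx", "cy" (pixels), "dist" ([k1, k2, p1, p2, k3] as OpenCV has them; the pictures are not rectified), "rvec" (rotation vector, rad) and "tvec" (3), from world to camera coordinates, as OpenCV has them; the wrist camera has in their place "mount" (4x4, takes a point from camera to tool coordinates, whose origin is the TCP and whose axes are the flange's). Camera axes: x right, y down, z forward; pixel columns grow to the right and rows downward; lengths in m; the calibration is good to about 2 mm. A picture is of the moment at which its call begins: read the wrist's pose just before it. camera_info takes no time and is no camera call.
- arm.sign_off(): hands the job in; it is judged then, once.
The state is a dict: "clock": time; "joint_positions": joint angles; "qvel": joint speeds; "joint_torque": joint torques, N m; "eef_pos": TCP position; "tcp_rot": TCP orientation; "contact_force": force on the tool from outside, world axes, zero at the start; "ft_torque": the same for the moment, N m; "width": opening from 0.0 (shut) to 1.0 (fully open); "grasp_force": force on a finger pad.
Only numpy, scipy, OpenCV 4.12 (cv2) and the standard library are available. Lean on these libraries where they do the work, as an engineer would, in place of code of your own. Each camera call takes 0.05 s, during which the arm holds its last target. There are 200 camera calls.

## Working session

There is one attempt and no reset: what is moved stays moved. The work goes in short steps, Python scripts to look and compute and a shell command to move; the robot and the scene stay as the last step left them, time stands still between calls to the robot, and variables do not carry over. Pictures are saved under pics/ and viewed, at most 10 in all, crops included, and the job is handed in when it is done.

```bash
mkdir -p pics
python3 - <<'E'
from station import arm
import cv2,numpy as np
for n in("scene","top"):
    cv2.imwrite(f"pics/{n}0.png",arm.capture(n)); i=arm.camera_info(n)
    print(n,{k:np.round(v,4).tolist() for k,v in i.items()})
s=arm.observe();print(s["clock"],s["eef_pos"],s["tcp_rot"],s["width"])
E
```

```text
scene {'fx': 346.9929, 'fy': 346.9929, 'cx': 255.1126, 'cy': 188.3605, 'dist': [-0.0066, 0.0, 0.0, 0.0, 0.0], 'rvec': [0.7901, 2.5615, -1.0919], 'tvec': [0.4145, -0.1545, 1.5891]}
top {'fx': 470.582, 'fy': 470.582, 'cx': 256.4646, 'cy': 183.9635, 'dist': [-0.0159, 0.0, 0.0, 0.0, 0.0], 'rvec': [2.1294, -2.1232, 0.2043], 'tvec': [0.032, 0.5432, 1.4175]}
0.1 [0.24558919 0.60123951 0.24416228] [[-9.25747527e-01  3.78141193e-01 -8.68646704e-04]
 [ 3.78142158e-01  9.25745963e-01 -1.70878183e-03]
 [ 1.57985381e-04 -1.91037249e-03 -9.99998163e-01]] 0.9968070488760158
```

View pics/scene0.png

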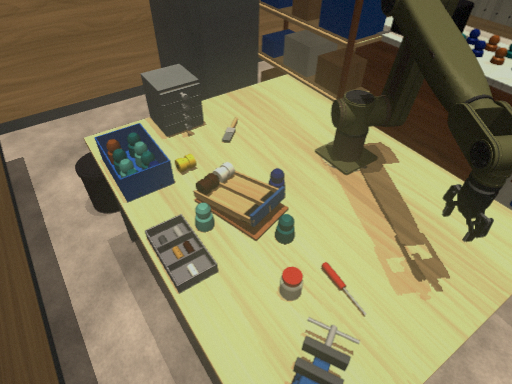

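View pics/top0.png

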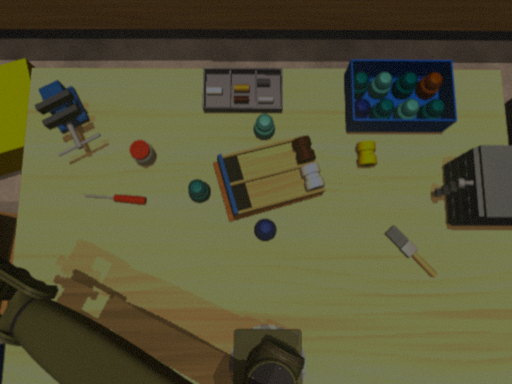

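Run:
```python
import cv2,numpy as np
a=cv2.imread("pics/top0.png")[120:240,180:360]
a=cv2.resize(a,None,fx=4.4,fy=4.4,interpolation=cv2.INTER_CUBIC)
a=np.clip(a.astype(float)*1.5,0,255).astype(np.uint8)
cv2.imwrite("pics/crop0.png",a)
```

```text
(no output)
```

View pics/crop0.png

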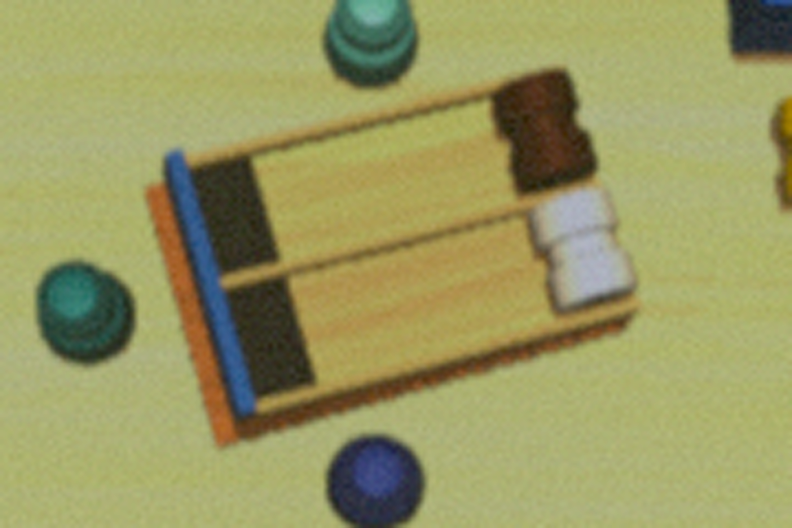

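```bash
cat > h.py <<'E'
import cv2,numpy as np
from station import arm
def ray(n,uv):
    i=arm.camera_info(n);K=np.array([[i["fx"],0,i["cx"]],[0,i["fy"],i["cy"]],[0,0,1]])
    p=cv2.undistortPoints(np.array(uv,float).reshape(-1,1,2),K,np.array(i["dist"]))[:,0]
    R=cv2.Rodrigues(np.array(i["rvec"],float))[0];t=np.array(i["tvec"],float).ravel()
    return -R.T@t,np.c_[p,np.ones(len(p))]@R
def onz(n,uv,z):
    c,d=ray(n,uv);return c+d*((np.asarray(z)-c[2])/d[:,2])[:,None]
def centre(m):
    k,l,st,c=cv2.connectedComponentsWithStats(m.astype(np.uint8));j=1+st[1:,4].argmax();return c[j],st[j]
def spool(img,which,box):
    x0,y0,x1,y1=box;b=img[y0:y1,x0:x1].astype(int);B,G,R=b[...,0],b[...,1],b[...,2]
    m=(R<95)&(R>B+15)&(G<60) if which=="brown" else (B>90)&(abs(R-B)<35)
    c,s=centre(m);return c+[x0,y0],s
E
python3 - <<'E'
from h import *
im=cv2.imread("pics/top0.png")
b,sb=spool(im,"brown",(280,130,330,170)); w,sw=spool(im,"white",(290,150,335,195));print(b,sb,w,sw)
s=.14;g=np.array([[75,-86,0],[75,-4,0],[75,4,0],[75,86,0],[-128,-45,30],[-128,45,30]])/1e3
z=.055+g[:,0]*np.sin(s)+g[:,2]*np.cos(s)
f=lambda x,y:[180+(x-1.7)/4.4,120+(y-1.7)/4.4]
P=onz("top",[f(250,155),f(275,262),f(290,278),f(315,385),b,w],z)
h=np.c_[g[:,0]*np.cos(s)-g[:,2]*np.sin(s),g[:,1]]
hc=h-h.mean(0);pc=P[:,:2]-P[:,:2].mean(0)
U,S,V=np.linalg.svd(hc.T@pc);R=V.T@U.T;t=P[:,:2].mean(0)-R@h.mean(0)
print(P.round(4));print("det",np.linalg.det(R),"yaw",np.arctan2(R[1,0],R[0,0]),"t",t,"res mm",((h@R.T+t-P[:,:2])*1e3).round(1).tolist())
# bells: tops at z .104
print(onz("top",[f(370,15),f(80,300),f(376,480)],[.1,.1,.1]).round(3))
E
```

```text
[302.84700665 149.45898004] [ 11   6  24  28 451] [312.39432177 175.        ] [ 13  13  20  25 317]
[[ 0.6326  0.0965  0.0655]
 [ 0.5552  0.0781  0.0655]
 [ 0.5438  0.0675  0.0655]
 [ 0.4682  0.0496  0.0655]
 [ 0.6504 -0.1113  0.0668]
 [ 0.5689 -0.1396  0.0668]]
det 0.9999999999999997 yaw 1.862803098908981 t [0.5715462  0.00117895] res mm [[-0.1, 0.6], [-1.2, -4.6], [2.5, 3.7], [-0.4, -2.0], [1.9, -0.0], [-2.7, 2.4]]
[[0.725 0.012 0.1  ]
 [0.521 0.21  0.1  ]
 [0.399 0.008 0.1  ]]
```

The candidates in the top view are:
- the dark brown grooved spool in the gutter's far lane at (304,150)
- the white spool beside it at (312,176)
- the yellow spool at (367,152), ruled out by the task
- small brown pieces in the tray at (242,90)

The one at (304,150) is the brown spool. The crop shows it against the low lip, and uphill points left, towards the blue board at about (224,185). I'll move over the low end with the fingers 3 cm apart, straddling the groove.

```bash
python3 -m inch '[[[3,3,-5,0,0,0,-3],[3,7,-11,0,0,0,-7],[3,11,-17,0,0,0,-12],[3,15,-23,0,0,0,-17],[3,19,-29,0,0,0,-22],[3,22,-34,0,0,0,-26],[3,24,-38,0,0,0,-29],[3,24,-38,0,0,0,-29]]]' && python3 -m inch '[[[3,3,-6,0,0,0,-3],[3,6,-12,0,0,0,-7],[3,9,-18,0,0,0,-11],[3,12,-24,0,0,0,-15],[3,15,-30,0,0,0,-19],[3,17,-35,0,0,0,-22],[3,18,-38.4,0,0,0,-22],[3,18,-38.4,-3,0,0,-22],[3,18,-38.4,-6,0,0,-22],[3,18,-38.4,-6,0,0,-22]]]'
python3 - <<'E'
from h import *
s=arm.observe();print(s["clock"],s["eef_pos"].round(4),s["tcp_rot"].round(3).tolist(),s["width"],s["joint_positions"])
i=arm.camera_info("wrist");print(np.round(i["mount"],3).tolist(),i["fx"])
cv2.imwrite("pics/wrist1.png",arm.capture("wrist"))
E
```

```text
clock: 1.1
eef_pos: [0.4868, 0.2189, 0.2449]
tcp_rot: [[-0.623, 0.782, -0.001], [0.782, 0.623, -0.001], [-0.0, -0.001, -1.0]]
contact_force: [0.1, 0.2, -0.3]
width: 0.355
grasp_force: 0.0
clock: 2.35
eef_pos: [0.6639, -0.1609, 0.181]
tcp_rot: [[-0.29, 0.957, -0.007], [0.957, 0.29, 0.003], [0.005, -0.006, -1.0]]
contact_force: [-0.8, -0.8, 0.3]
width: 0.353
grasp_force: 0.0
2.35 [ 0.6639 -0.1609  0.181 ] [[-0.29, 0.957, -0.007], [0.957, 0.29, 0.003], [0.005, -0.006, -1.0]] 0.35258100336065673 [-3.16426885e-01  2.43533932e-01  1.62385477e+00  3.23249789e-04
  1.28190238e+00 -6.10259184e-01]
[[-0.001, -0.948, -0.318, 0.082], [1.0, -0.0, -0.002, 0.0], [0.001, -0.318, 0.948, -0.128], [0.0, 0.0, 0.0, 1.0]] 305.5912889351829
```

View pics/wrist1.png

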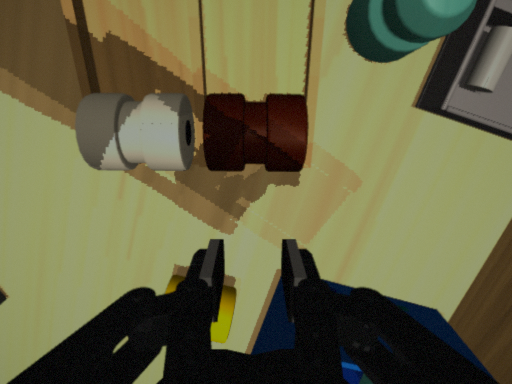

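Run:
```python
from h import *
s=arm.observe();i=arm.camera_info("wrist");M=np.array(i["mount"])
K=np.array([[i["fx"],0,i["cx"]],[0,i["fy"],i["cy"]],[0,0,1]])
p=cv2.undistortPoints(np.array([[204,132],[307,132],[255.5,94],[255.5,171]],float).reshape(-1,1,2),K,np.array(i["dist"]))[:,0]
R=s["tcp_rot"];c=R@M[:3,3]+s["eef_pos"];d=np.c_[p,np.ones(4)]@M[:3,:3].T@R.T
# silhouette tangents: axis of spool at z=.067 lies on bisector of the two tangent rays
u=d/np.linalg.norm(d,axis=1)[:,None];b=u[2]+u[3];P=c+b*((.067-c[2])/b[2]);print("centre",P.round(4), "tool frame", (R.T@(P-s["eef_pos"])).round(4))
print((c+d[:2]*((.067-c[2])/d[:2,2])[:,None]).round(4))
```

```text
centre [ 0.6524 -0.1131  0.067 ] tool frame [0.0496 0.0021 0.1167]
[[ 0.613  -0.1238  0.067 ]
 [ 0.6911 -0.1002  0.067 ]]
```

The wrist view shows the brown spool at columns 204–307, rows 94–171, square to the open fingers. It is about 50 mm uphill of the TCP and nearly centred. Next I descend behind the lip.

```bash
python3 -m inch '[[[3,0.2,0,-2,0,0,0],[3,0.2,0,-5,0,0,0],[3,0.2,0,-8,0,0,0],[3,0.2,0,-10,0,0,0],[3,0.2,0,-11.5,0,0,0],[3,0.2,0,-12,0,0,0],[3,0.2,0,-12,0,0,0],[3,0.2,0,-12,0,0,0],[3,0.2,0,-12,0,0,0]]]'
python3 - <<'E'
from h import *
cv2.imwrite("pics/wrist2.png",arm.capture("wrist"))
E
```

```text
clock: 3.52
eef_pos: [0.6684, -0.1625, 0.0664]
tcp_rot: [[-0.289, 0.957, 0.002], [0.957, 0.289, -0.001], [-0.001, 0.001, -1.0]]
contact_force: [-0.5, -0.7, -0.4]
width: 0.352
grasp_force: 0.0
```

View pics/wrist2.png

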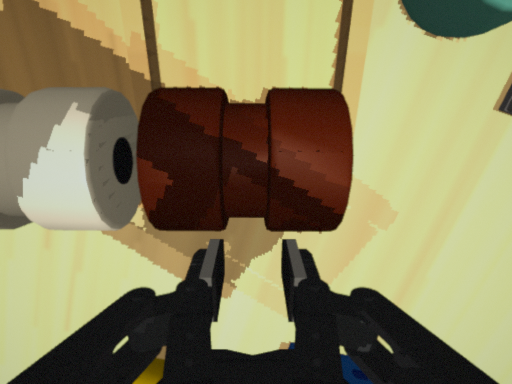

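The fingertips (columns 205–300, row 240) sit behind the brown spool (columns 138–352, rows 87–231), straddling its groove with a small gap. Next I push slowly up the slope.

```bash
python3 -m inch '[[[3,-0.06,0.19,0.02,0,0,0],[3,-0.14,0.47,0.04,0,0,0],[3,-0.26,0.85,0.06,0,0,0],[3,-0.37,1.23,0.1,0,0,0],[3,-0.49,1.61,0.14,0,0,0],[3,-0.63,2.08,0.21,0,0,0],[3,-0.77,2.56,0.28,0,0,0],[3,-0.94,3.12,0.36,0,0,0],[3,-1.12,3.69,0.44,0,0,0],[3,-1.29,4.26,0.53,0,0,0]]]'
python3 - <<'E'
from h import *
cv2.imwrite("pics/wrist3.png",arm.capture("wrist"))
E
```

```text
clock: 4.82
eef_pos: [0.6548, -0.1192, 0.0707]
tcp_rot: [[-0.289, 0.957, -0.0], [0.957, 0.289, 0.0], [0.0, -0.0, -1.0]]
contact_force: [0.7, -0.6, 0.5]
width: 0.348
grasp_force: 0.4
```

View pics/wrist3.png

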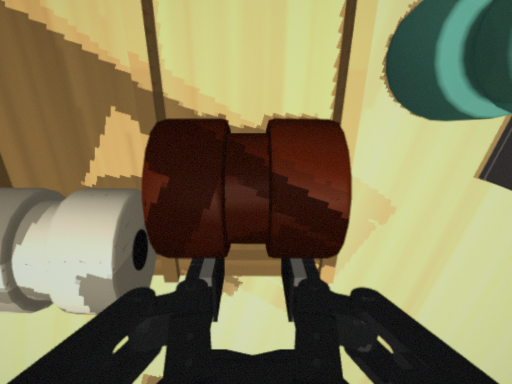

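The spool is in contact (columns 147–350, bottom row 257), square and rolling. The white spool stays behind at the left. Continuing.

```bash
python3 -m inch '[[[3,-0.19,0.62,0.09,0,0,0],[3,-0.38,1.26,0.18,0,0,0],[3,-0.58,1.92,0.28,0,0,0],[3,-0.78,2.58,0.38,0,0,0],[3,-0.98,3.24,0.48,0,0,0],[3,-1.18,3.9,0.58,0,0,0],[3,-1.38,4.56,0.68,0,0,0],[3,-1.58,5.22,0.78,0,0,0],[3,-1.78,5.88,0.88,0,0,0],[3,-1.98,6.55,0.98,0,0,0]]]' && python3 -m inch '[[[3,-0.2,0.66,0.1,0,0,0],[3,-0.4,1.32,0.2,0,0,0],[3,-0.6,1.98,0.3,0,0,0],[3,-0.8,2.64,0.4,0,0,0],[3,-1.0,3.3,0.5,0,0,0],[3,-1.19,3.94,0.59,0,0,0],[3,-1.37,4.53,0.67,0,0,0],[3,-1.53,5.08,0.75,0,0,0],[3,-1.68,5.57,0.82,0,0,0],[3,-1.82,6.03,0.89,0,0,0]]]'
python3 - <<'E'
from h import *
cv2.imwrite("pics/wrist4.png",arm.capture("wrist"))
E
```

```text
clock: 6.12
eef_pos: [0.635, -0.0537, 0.0805]
tcp_rot: [[-0.289, 0.957, -0.0], [0.957, 0.289, 0.0], [0.0, -0.0, -1.0]]
contact_force: [-0.1, -0.5, 0.3]
width: 0.35
grasp_force: 0.4
clock: 7.38
eef_pos: [0.6168, 0.0064, 0.0893]
tcp_rot: [[-0.289, 0.957, -0.0], [0.957, 0.289, -0.0], [-0.0, -0.0, -1.0]]
contact_force: [0.0, -0.6, 1.0]
width: 0.349
grasp_force: 0.4
```

View pics/wrist4.png

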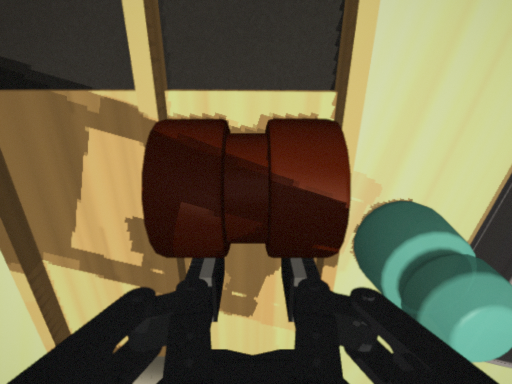

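The spool is still square against the fingers (rows 119–257), and the step edge is ahead at row 90. One slower push should take it over the step.

```bash
python3 -m inch '[[[3,-0.14,0.47,0.07,0,0,0],[3,-0.29,0.95,0.14,0,0,0],[3,-0.43,1.42,0.21,0,0,0],[3,-0.57,1.89,0.28,0,0,0],[3,-0.7,2.32,0.34,0,0,0],[3,-0.83,2.75,0.4,0,0,0],[3,-0.96,3.18,0.47,0,0,0],[3,-1.09,3.6,0.53,0,0,0],[3,-1.2,3.98,0.59,0,0,0],[3,-1.29,4.26,0.63,0,0,0]]]'&& python3 -m inch '[[[3,-0.06,0.19,0.03,0,0,0],[3,-0.11,0.38,0.06,0,0,0],[3,-0.11,0.38,0.06,0,0,0],[3,-0.11,0.38,0.06,0,0,0]]]'
python3 - <<'E'
from h import *
cv2.imwrite("pics/wrist5.png",arm.capture("wrist"))
E
```

```text
clock: 8.68
eef_pos: [0.6038, 0.0491, 0.0955]
tcp_rot: [[-0.289, 0.957, -0.0], [0.957, 0.289, 0.0], [0.0, -0.0, -1.0]]
contact_force: [0.2, 0.5, 0.2]
width: 0.349
grasp_force: 0.0
clock: 9.18
eef_pos: [0.6029, 0.0525, 0.0962]
tcp_rot: [[-0.289, 0.957, 0.0], [0.957, 0.289, -0.0], [-0.0, 0.0, -1.0]]
contact_force: [-0.2, -0.6, 0.5]
width: 0.352
grasp_force: 0.0
```

View pics/wrist5.png

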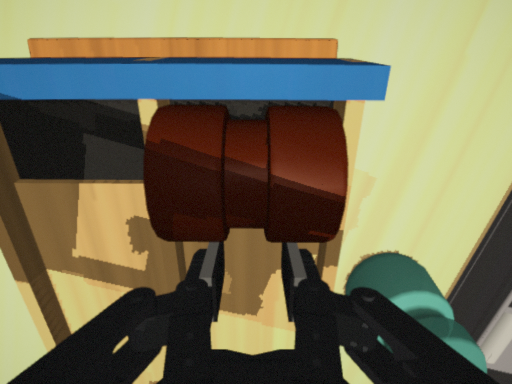

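The spool has dropped in front of the blue board (rows 103–242), clear of the fingers, with zero finger force. I back off downhill and then raise the hand.

```bash
python3 -m inch '[[[3,0.15,-0.5,0,0,0,0],[3,0.45,-1.5,0,0,0,0],[3,0.9,-3,0,0,0,0],[3,1.2,-4,1,0,0,0],[3,1.2,-4,4,0,0,0],[3,1.2,-4,8,0,0,0],[3,1.2,-4,12,0,0,0],[3,1.2,-4,15,0,0,0],[3,1.2,-4,15,0,0,0]]]' && python3 -m inch '[[[3,-4,-1,0,0,0,0],[3,-9,-2,0,0,0,0],[3,-14,-3,0,0,0,0],[3,-18,-4,0,0,0,0],[3,-18,-4,0,0,0,0],[3,-18,-4,0,0,0,0]]]'
python3 - <<'E'
from h import *
a=arm.capture("top");b=arm.capture("scene")[140:260,160:320]
a=a[100:260,170:400]
cv2.imwrite("pics/end.png",np.hstack([cv2.resize(a,(460,320)),cv2.resize(b,(320,320))]))
E
```

```text
clock: 10.35
eef_pos: [0.6169, 0.0118, 0.2508]
tcp_rot: [[-0.288, 0.958, 0.008], [0.958, 0.288, -0.001], [-0.003, 0.007, -1.0]]
contact_force: [-0.3, -0.7, 0.3]
width: 0.353
grasp_force: 0.0
clock: 11.1
eef_pos: [0.435, -0.0276, 0.2457]
tcp_rot: [[-0.288, 0.958, -0.0], [0.958, 0.288, 0.0], [0.0, -0.0, -1.0]]
contact_force: [-1.0, -0.4, -0.2]
width: 0.347
grasp_force: 0.0
```

View pics/end.png

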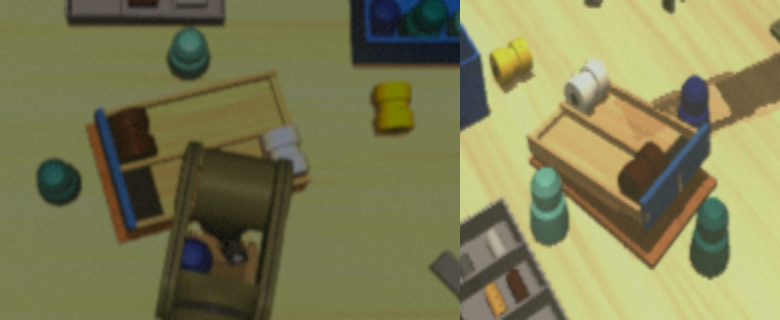

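Both views show the brown spool lying in the recess against the blue board (left view about (130,135), right view about (645,170)). The white spool is still at the lip, the bells are standing and the hand is clear.

```bash
python3 -c "
from station import arm
print(arm.sign_off())"
```

```text
the job is handed in; nothing more can be done
None
```

The brown spool was rolled up its lane and rests in the recess by itself. The white spool is still at its lip, the hand is clear, and I handed the job in at about 11 s; no verdict came back.

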